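# Stamp the unstamped gift box

## Task

Take the green-gripped hand stamp up and off its fork, stand it square in the middle of the white panel of the one box that has no mark yet, lying the same way as the marks on the other boxes, and push its palm grip fully down and hold it there for a moment, without crushing the box. Print nowhere else, leave the boxes and everything else where they stand, and hang the green stamp back on the fork it came from.

Things in the scene. Friction and masses are not known exactly. Their poses are not given: they have to be found in the camera images.
- stamp_green: Hand stamp with GREEN palm grip, 128 mm tall, about 0.3 kg, hung in a rack fork at the start. Origin: centre of its underside; z up, x its short side. Black skirt 52 (x) x 64 (y) mm, 0 to 45 mm up; steel collar 22 mm across, 45 to 72; steel hanging flange 48 mm across, 72 to 78; rod 14 mm across; palm grip 100 to 128. Stands freely on its skirt; prints with its underside.
- green_top (a point): Centre of the top of the green palm grip, 128 mm above the stamp's underside when not pressed, and moving down with it. The grip is 44 (x) x 58 (y) x 28 mm, with rounded edges: it can be pinched across its 44 mm from above and the whole stamp carried by it, or pushed from above while the stamp stands.
- plunger_green (a joint): How far the green palm grip is pushed down into the stamp, in m: 0 = up (sprung, and against a stop, so it can be lifted by), 0.018 = end of its stroke, against the other stop. The spring takes 3 N at the start and 11 N at the end of the stroke.
- stamp_red: A stamp of the same shape with a RED palm grip, hanging in the rack's other fork, 120 mm away. Not to be used or moved.
- rack: Fixed grey stamp rack. Origin on the bench; two level forks side by side at y = +60 and -60 mm of its frame, open to its -x side. A hung stamp's origin is at x = 0, y = +60 or -60, z = 35 mm of this frame, and turned as the rack. Base 130 x 220 x 8 mm (x -40 to +90), back plate at x = +78 mm, 107 mm high. Nothing of it is above 115 mm.
- fork_a (a point): Middle of the fork at the rack's +y, at the height (107 mm) of its arms' upper faces, where a flange's underside rests; axes as the rack. Two arms 8 mm wide, 6 mm thick, 30 mm apart, along x. Lips 8 mm high on them at x = -28 to -33 and +28 to +33 mm hold the flange: raise a stamp over 8 but under 21 mm (its skirt then meets the arms), then draw it 70 mm or more to -x.
- fork_b (a point): The same point of the other fork, at the rack's -y. The green and red stamps may hang either way round.
- box_blank: The gift box without a mark: 140 (x) x 105 (y) x 75 mm high, lime green lid with a plain white panel, loose, about 0.5 kg. Origin: centre of its underside. Its lift-off lid rides on a foam insert and gives way some millimetres as the stamp is pressed on it, so the end of the plunger's stroke must be felt; more than 30 N in all on the lid crushes the box.
- panel (a point): Centre of the white panel on top of the unmarked box's lid, 75 mm above the bench (it sinks with the lid), axes as the box. The panel is 76 (x) x 88 (y) mm; the stamp's 52 x 64 mm underside goes in its middle, stamp x along panel x, either way round (so lie the marks of the other boxes).
- box_done1: A gift box of the same kind and size, already stamped: dark green frame and tick in its white panel. Leave alone. Origin: centre of its underside.
- box_done2: Another gift box already stamped, like box_done1. Leave alone.
- scanner: Grey and black hand scanner lying down, about 180 x 62 x 37 mm, loose, a bystander. Origin: under its middle.
- marker: White marker pen with blue cap, 130 mm long, 20 mm thick, loose, a bystander. Origin: under its middle.
Mind the look-alikes: they are no part of the job. Leave any blue look-alike of the stamp_green alone.

How it is judged:
By the outcome, as a careful person would: the job done as asked, in the order asked, and still so for the second after the job is handed in, with the robot touching nothing.
It also fails if it takes over 72 s, if anything falls off the work surface, if the arm or the gripper's body presses on something with over 40 N, if the wrist force passes 120 N, or if a joint passes its speed limit or range.

## Robot

A 7-joint arm with a two-finger parallel gripper is mounted at the origin on the work surface. World frame = base frame: x ahead of the robot, y to its left, z up, the work surface at z = 0. Lengths are in m, angles in rad, forces in N, time in s.
With the tool pointing down it reaches from about 0.4 to 0.85 m from the base axis. Payload 4.5 kg.
Tool frame: the origin (TCP) lies at the very end of the fingers, on their centre line; the grasp point (between the pads) lies 19 mm behind it; z points along the fingers, y is the line along which they close (so a half turn about z gives the same grasp; the last joint's range is limited). The gripper opens to 88 mm and grips with 3 to 60 N. Pads are 18 mm wide; open, the fingers measure 123 mm over their backs; the gripper's body (75 mm by 187 mm) begins 45 mm behind the grasp point.
Start: joints at [-1.232, 0.689, -0.195, 1.565, 0.157, 0.902, -0.215], TCP at [0.188, 0.596, 0.239] pointing down, gripper open.
Joint ranges: [-3.01, 3.01], [-0.46, 2.08], [-1.47, 1.51], [0.13, 2.56], [-1, 4.14], [0.04, 2.09], [-2.66, 2.66]. Speed limits (rad/s): [2.57, 2.57, 3.14, 3.14, 3.14, 3.14, 3.14].

## Interface

Orientations are given as a unit quaternion [x, y, z, w].
In Python, from plant import r gives the robot as it stands. The module is installed in compiled form; this text tells all that it offers.
- The arm moves only by the shell command python3 -m pendant 'ROWS' [FORCE]. ROWS is JSON, one flat list of numbers, 7 for each row, row after row: the opening, from 0 (shut) to 1 (fully open), then the shift along the tool's x, y, z scaled (see below), then the turn, a rotation vector about the tool's x, y, z scaled (see below). A call has 1 to 12 rows; each row is the pose to reach, as a shift and turn from the pose commanded when the call began, along the tool's axes at that moment; what a row does not reach only later rows make up. The controller multiplies each number of a shift by 0.15 m and each number of a turn by pi/2 rad. A row lasts 1/10 s, in which the tool goes at most 50 mm and 8.59 degrees, less where a joint would pass 70% of its speed; a pose out of reach is approached as far as the arm can. A call with a number of a shift or a turn outside -1 to 1 is refused whole. A call with a gripper value outside its range is refused whole. The fingers move at their own pace and stop on an object; FORCE is the grip in N (left out, the last holds). Time passes only in rows, so rows that repeat a pose let the fingers close. It gives the time, the measured TCP pose, the force, the opening and the grip force at its end, in the units of the state.
- r.get_state(): the state, without advancing time (a new reading comes with each control period).
- r.snapshot(name): name is "side" or "top"; returns a dict with "img" (384x512x3 uint8, red, green, blue), "mtx" (3x3 intrinsics, pixels), "cam_to_world" (4x4, takes a point from camera to world coordinates). Camera axes: x right, y up, looking along -z (the intrinsics and any distortion apply to the point x, -y, -z); pixel columns grow to the right and rows downward; lengths in m; the calibration is good to about 2 mm. A picture is of the moment at which its call begins. There is no depth.
- r.finish_job(): hands the job in; it is judged then, once.
The state is a dict: "clock": time; "q": joint angles; "qd": joint speeds; "joint_torque": joint torques, N m; "tool_pos": TCP position; "eef_rot": TCP orientation; "contact_force": force on the tool from outside, world axes, zero at the start; "moment": the same for the moment, N m; "opening": opening from 0.0 (shut) to 1.0 (fully open); "finger_force": force on a finger pad.
Only numpy, scipy, OpenCV 4.12 (cv2) and the standard library are available. Lean on these libraries where they do the work, as an engineer would, in place of code of your own. Each camera call takes 0.05 s, during which the arm holds its last target. There are 200 camera calls.

## Working session

There is one attempt and no reset: what is moved stays moved. The work goes in short steps, Python scripts to look and compute and a shell command to move; the robot and the scene stay as the last step left them, time stands still between calls to the robot, and variables do not carry over. Pictures are saved under pics/ and viewed, at most 10 in all, crops included, and the job is handed in when it is done.

```bash
mkdir -p pics; python3 - <<'E'
from plant import r
import cv2,pickle
for n in("top","side"):
    s=r.snapshot(n); cv2.imwrite(f"pics/{n}0.png",s["img"][:,:,::-1]); pickle.dump(s,open(f"{n}0.pkl","wb"))
    print(n,[k for k in s],s["mtx"],s["cam_to_world"])
print(r.get_state())
E
```

```text
top ['img', 'mtx', 'cam_to_world'] [[362.39601454   0.         256.47466769]
 [  0.         362.39601454 192.68925772]
 [  0.           0.           1.        ]] [[-0.00697516  0.97865537 -0.20538991  0.26486572]
 [-0.99996055 -0.00795578 -0.00394899  0.02342141]
 [-0.00549874  0.20535427  0.97867226  1.05579895]
 [ 0.          0.          0.          1.        ]]
side ['img', 'mtx', 'cam_to_world'] [[482.71345244   0.         254.08072841]
 [  0.         482.71345244 196.62936541]
 [  0.           0.           1.        ]] [[ 0.85412542  0.38864842 -0.34557514 -0.03399072]
 [-0.51983084  0.65802799 -0.54477066 -0.74366692]
 [ 0.01567386  0.64494308  0.76406986  1.21004117]
 [ 0.          0.          0.          1.        ]]
{'clock': 0.1, 'q': array([-1.23219954,  0.68989773, -0.19452154,  1.56622796,  0.15731785,
        0.90247114, -0.21508389]), 'qd': array([ 0.00073744, -0.00273198, -0.00100091, -0.00333574, -0.0010414 ,
       -0.0001399 , -0.00104115]), 'joint_torque': array([-2.50158620e-03, -5.28494060e+01, -1.27131812e+00, -1.53836185e+01,
       -5.25639730e-02,  1.96614041e-03,  4.32014497e-05]), 'tool_pos': array([0.18743926, 0.59565141, 0.23799496]), 'eef_rot': array([ 1.51758142e-01,  9.88417329e-01, -8.03657149e-04, -5.94946414e-05]), 'contact_force': array([-0.95828664, -0.12734901, -0.01634191]), 'moment': array([ 0.00190757, -0.03437385,  0.01670701]), 'finger_force': 0.0, 'opening': 1.000857868594658}
```

View pics/top0.png

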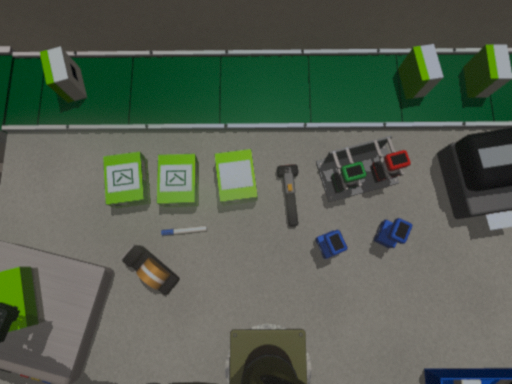

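View pics/side0.png

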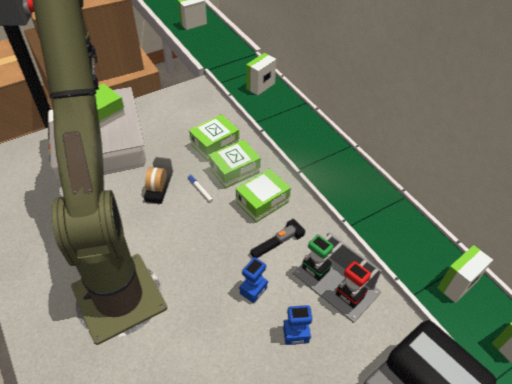

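View crop.

Candidates: green grip on the rack at top-view (354,172) fits. Look-alikes are the red one at (398,160) on the rack and the blue stamps at (333,243) and (395,232) on the bench. The blank panel is at (237,175). The marked boxes are at (123,178) and (177,179). I'll check this in a close crop.

```bash
cat > h.py <<'E'
import numpy as np,cv2,pickle
def ray(s,p):
    M=s["cam_to_world"];K=s["mtx"]
    d=np.linalg.inv(K)@[p[0],p[1],1]; d=M[:3,:3]@[d[0],-d[1],-d[2]]
    return M[:3,3],d
def onz(s,p,z):
    o,d=ray(s,p); return o+d*(z-o[2])/d[2]
def proj(s,P):
    M=s["cam_to_world"];c=M[:3,:3].T@(np.array(P)-M[:3,3]); u=s["mtx"]@[c[0],-c[1],-c[2]]; return u[:2]/u[2]
def tri(s1,p1,s2,p2):
    o1,d1=ray(s1,p1);o2,d2=ray(s2,p2)
    t=np.linalg.lstsq(np.c_[d1,-d2],o2-o1,rcond=None)[0]
    a,b=o1+d1*t[0],o2+d2*t[1]; return (a+b)/2,np.linalg.norm(a-b)
def load(k): return [pickle.load(open(f"{n}{k}.pkl","rb")) for n in("top","side")]
E
python3 - <<'E'
from h import *
t,s=load(0)
a=t["img"][130:210,305:425]; b=s["img"][225:315,290:390]; c=t["img"][140:210,205:275];d=s["img"][160:225,225:300]
f=lambda i,w,h:cv2.resize(i,(w,h),interpolation=cv2.INTER_CUBIC)
im=np.vstack([np.hstack([f(a,450,300),f(b,333,300)]),np.hstack([f(c,300,300),f(d,346,300),np.zeros((300,137,3),np.uint8)])])
cv2.imwrite("pics/c1.png",im[:,:,::-1]); print(im.shape)
E
```

```text
(600, 783, 3)
```

View pics/c1.png

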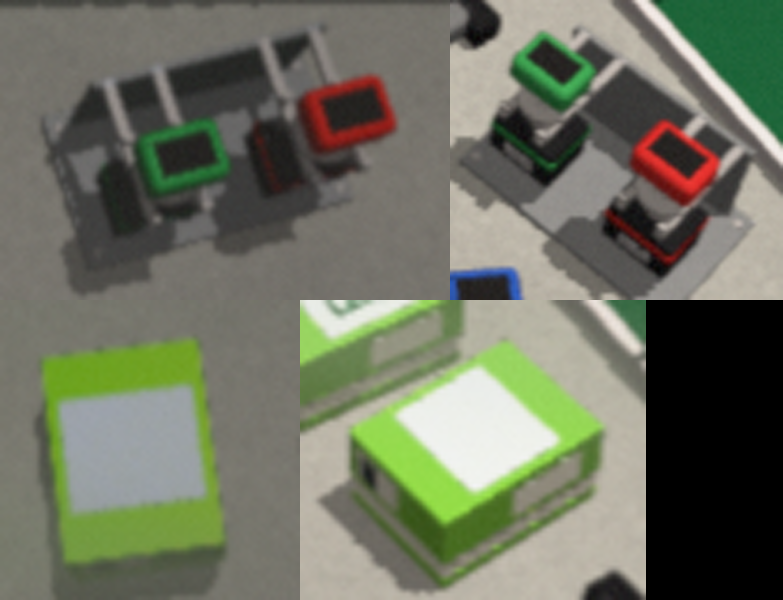

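```bash
cat >> h.py <<'E'
def inlay(s,roi,hue):
    x,y,w,h=roi; hs=cv2.cvtColor(s["img"][y:y+h,x:x+w],cv2.COLOR_RGB2HSV).astype(int); H=hs[...,0]
    m=((H<8)|(H>172)) if hue=="r" else (H>55)&(H<85)
    m=(m&(hs[...,1]>150)&(hs[...,2]>80)).astype(np.uint8)
    n,l,st,_=cv2.connectedComponentsWithStats(m); k=1+np.argmax(st[1:,4]); m=(l==k).astype(np.uint8)
    fl=np.zeros_like(m); cs,_=cv2.findContours(m,cv2.RETR_CCOMP,cv2.CHAIN_APPROX_NONE)
    cs2,hi=cv2.findContours(m,cv2.RETR_CCOMP,cv2.CHAIN_APPROX_NONE)
    holes=[c for c,q in zip(cs2,hi[0]) if q[3]>=0]; c=max(holes,key=cv2.contourArea)
    hm=np.zeros_like(m); cv2.drawContours(hm,[c],-1,1,-1); hm[m>0]=0
    v,u=np.nonzero(hm); rr=cv2.minAreaRect(np.c_[u,v].astype(np.float32)); return np.array([u.mean()+x,v.mean()+y]),len(u),rr
def panel(s,roi):
    x,y,w,h=roi; hs=cv2.cvtColor(s["img"][y:y+h,x:x+w],cv2.COLOR_RGB2HSV)
    m=((hs[...,1]<60)&(hs[...,2]>140)).astype(np.uint8)
    n,l,st,_=cv2.connectedComponentsWithStats(m,connectivity=4); c0=l[h//2,w//2]; m=(l==c0).astype(np.uint8)
    c=max(cv2.findContours(m,cv2.RETR_EXTERNAL,cv2.CHAIN_APPROX_NONE)[0],key=cv2.contourArea)
    v,u=np.nonzero(m); return np.array([u.mean()+x,v.mean()+y]),len(u),c[:,0]+[x,y]
E
python3 - <<'E'
from h import *
t,s=load(0)
for n,rt,rs in(("g",(335,155,40,35),(300,230,40,35)),("r",(380,143,40,35),(340,258,38,35))):
    a,b=inlay(t,rt,n),inlay(s,rs,n); P,e=tri(t,a[0],s,b[0]); print(n,a[:2],b[:2],P,e,onz(t,a[0],.163),onz(s,b[0],.163))
pt,ps=panel(t,(210,150,54,52)),panel(s,(235,165,58,46))
P,e=tri(t,pt[0],s,ps[0]); print("panel",pt[:2],ps[:2],P,e)
for c,q in((t,pt),(s,ps)):
    W=np.array([onz(c,p,.075)[:2] for p in q[2]],np.float32); r=cv2.minAreaRect(W*1000); print(r, onz(c,q[0],.075))
E
```

```text
Traceback (most recent call last):
  File "h.py", line 22, in inlay
    holes=[c for c,q in zip(cs2,hi[0]) if q[3]>=0]; c=max(holes,key=cv2.contourArea)
                                                      ~~~^^^^^^^^^^^^^^^^^^^^^^^^^^^
ValueError: max() iterable argument is empty
```

```bash
sed -i 's/(hs\[...,1\]>150)&(hs\[...,2\]>80)/(hs[...,1]>110)\&(hs[...,2]>60)/; s/(H>55)&(H<85)/(H>50)\&(H<90)/' h.py
cat > m.py <<'E'
from h import *
t,s=load(0)
for n,rt,rs in(("g",(335,155,40,35),(300,230,40,35)),("r",(380,143,40,35),(340,258,38,35))):
  try:
    a,b=inlay(t,rt,n),inlay(s,rs,n); P,e=tri(t,a[0],s,b[0]); print(n,a[:2],b[:2],P,e,onz(t,a[0],.163),onz(s,b[0],.163))
  except Exception as e: print(n,e)
pt,ps=panel(t,(210,150,54,52)),panel(s,(235,165,58,46))
P,e=tri(t,pt[0],s,ps[0]); print("panel",pt[:2],ps[:2],P,e)
for c,q in((t,pt),(s,ps)):
    W=np.array([onz(c,p,.075)[:2] for p in q[2]],np.float32); r=cv2.minAreaRect(W*1000); print(r, onz(c,q[0],.075))
E
python3 m.py
```

```text
g (array([354.1171875, 170.5      ]), 128) (array([320.88888889, 243.1010101 ]), 99) [ 0.50852559 -0.22249716  0.16132188] 0.0002625077726903223 [ 0.50793878 -0.2219866   0.163     ] [ 0.50779761 -0.22334753  0.163     ]
r (array([398.66964286, 158.74107143]), 112) (array([358.01086957, 270.79347826]), 92) [ 0.53899265 -0.33883011  0.16090636] 0.000424225272919337 [ 0.53813942 -0.33789315  0.163     ] [ 0.5380805  -0.33966392  0.163     ]
panel (array([235.30258303, 174.44649446]), 813) (array([262.83757339, 187.38551859]), 511) [0.52421094 0.08640489 0.07170887] 9.572705359731127e-05
((523.3540649414062, 86.19664764404297), (75.66925048828125, 87.13043975830078), 6.927320957183838) [0.52329679 0.08620859 0.075     ]
((523.4812622070312, 85.26750946044922), (75.27068328857422, 87.94566345214844), 6.804131984710693) [0.52264632 0.08399774 0.075     ]
```

Crop: green grip (inlay at top px (354.1,170.5), side px (320.9,243.1)) hangs in the fork at the rack's +y. Blank panel centre is at top px (235.3,174.4). Rack yaw is about 14.5°, green top about (0.508,-0.223), panel (0.5235,0.085) with yaw 6.9°. I'll turn first, then travel over.

```bash
cat > d.py <<'E'
import sys,numpy as np
from scipy.spatial.transform import Rotation as R
from plant import r
# usage: d.py x y z yaw_of_tool_y_deg -> scaled shift, turn in tool axes
x,y,z,a=map(float,sys.argv[1:5]); s=r.get_state(); Q=R.from_quat(s["eef_rot"]); a=np.radians(a)
c,n=np.cos(a),np.sin(a); T=R.from_matrix(np.array([[-n,c,0],[c,n,0],[0,0,-1]]).T)
print("t",round(s["clock"],2),"pos",s["tool_pos"].round(4),"F",s["contact_force"].round(2),"open",round(s["opening"],3))
print("shift",(Q.inv().apply(np.array([x,y,z])-s["tool_pos"])/.15).round(4),"turn",((Q.inv()*T).as_rotvec()/(np.pi/2)).round(4))
E
python3 -m pendant '[1,0,0,0,0,0,0.2, 1,0,0,0,0,0,0.4, 1,0,0,0,0,0,0.645, 1,0,0,0,0,0,0.645, 1,0,0,0,0,0,0.645, 1,0,0,0,0,0,0.645, 1,0,0,0,0,0,0.645, 1,0,0,0,0,0,0.645]' | tail -c 400
python3 -m pendant '[1,-1,1,0,0,0,0, 1,-1,1,0,0,0,0, 1,-1,1,0,0,0,0, 1,-1,1,0,0,0,0, 1,-1,1,0,0,0,0, 1,-1,1,0,0,0,0]'| tail -c 400
python3 -m pendant '[1,-1,0.3,0,0,0,0, 1,-1,0.3,0,0,0,0, 1,-1,0.3,0,0,0,0, 1,-1,0.3,0,0,0,0, 1,-1,0.3,0,0,0,0]' | tail -c 400
python3 d.py 0.508 -0.2227 0.238 14.5
```

```text
clock: 0.9
tool_pos: [0.1872, 0.596, 0.2383]
eef_rot: [0.612, 0.791, -0.0, 0.0]
contact_force: [-0.3, 0.4, -0.3]
opening: 1.0
finger_force: 0.0
clock: 1.5
tool_pos: [0.3731, 0.4863, 0.2386]
eef_rot: [0.614, 0.79, -0.0, 0.001]
contact_force: [-0.0, 0.4, -0.6]
opening: 1.0
finger_force: 0.0
clock: 2.0
tool_pos: [0.4509, 0.3546, 0.2388]
eef_rot: [0.612, 0.791, -0.0, -0.0]
contact_force: [-0.1, 1.8, -0.0]
opening: 1.005
finger_force: 0.0
t 2.0 pos [0.4509 0.3546 0.2388] F [-0.12  1.77 -0.03] open 1.005
shift [-3.8217e+00 -5.9540e-01  2.8000e-03] turn [-0.0004 -0.0004  0.    ]
```

```bash

python3 -m pendant '[1,-1,0,0,0,0,0, 1,-1,0,0,0,0,0, 1,-1,0,0,0,0,0, 1,-1,0,0,0,0,0, 1,-1,0,0,0,0,0]' >/dev/null
python3 -m pendant '[1,-1,-0.2,0,0,0,0, 1,-1,-0.2,0,0,0,0, 1,-1,-0.2,0,0,0,0, 1,-1,-0.2,0,0,0,0, 1,-1,-0.2,0,0,0,0]'>/dev/null
python3 -m pendant '[1,-1,-0.4,0,0,0,0, 1,-1,-0.4,0,0,0,0, 1,-1,-0.4,0,0,0,0, 1,-1,-0.4,0,0,0,0, 1,-1,-0.4,0,0,0,0]'>/dev/null
python3 -m pendant '[1,-0.8,0,0,0,0,0, 1,-0.8,0,0,0,0,0, 1,-0.8,0,0,0,0,0, 1,-0.8,0,0,0,0,0, 1,-0.8,0,0,0,0,0, 1,-0.8,0,0,0,0,0]'>/dev/null
python3 d.py 0.508 -0.2227 0.131 14.5
```

```text
t 4.1 pos [ 0.5078 -0.2156  0.2385] F [-0.18  0.56  1.13] open 0.997
shift [-0.0481 -0.0111  0.7168] turn [ 0.0003 -0.0016  0.0036]
```

```bash

python3 -m pendant '[1,-0.048,-0.011,0,0,0,0, 1,-0.048,-0.011,0.3,0,0,0, 1,-0.048,-0.011,0.5,0,0,0, 1,-0.048,-0.011,0.6,0,0,0, 1,-0.048,-0.011,0.717,0,0,0, 1,-0.048,-0.011,0.717,0,0,0, 1,-0.048,-0.011,0.717,0,0,0, 1,-0.048,-0.011,0.717,0,0,0]' 40
python3 - <<'E'
from plant import r
import cv2,pickle
for n in("top","side"):
    s=r.snapshot(n); pickle.dump(s,open(f"{n}1.pkl","wb"))
    if n=="side": cv2.imwrite("pics/side1.png",cv2.resize(s["img"][190:330,250:410],(800,600) if 0 else (685,600),interpolation=2)[:,:,::-1])
E
```

```text
clock: 4.9
tool_pos: [0.5078, -0.2273, 0.1322]
eef_rot: [0.612, 0.791, 0.0, 0.001]
contact_force: [-0.3, -0.6, -0.1]
opening: 0.997
finger_force: 0.0
```

View pics/side1.png

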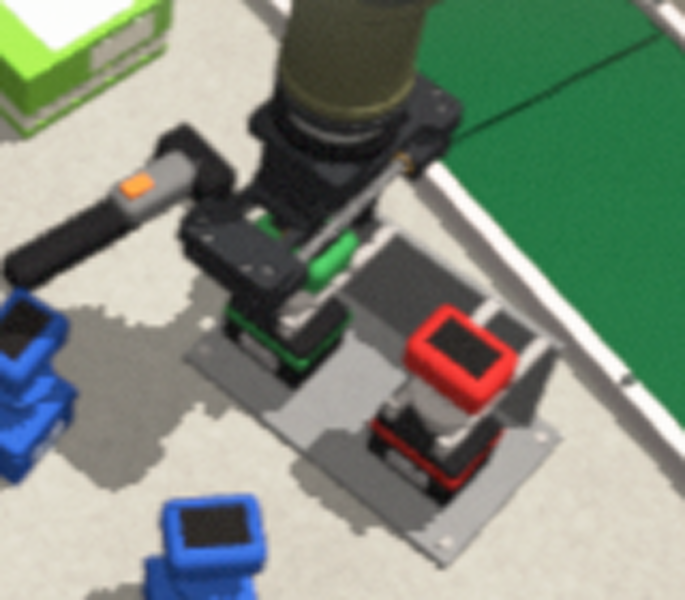

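The fingers straddle the green grip (crop px about (310,240)) clear of the arms. The tool is 4.6 mm off along the grip's length, so I'll correct that and then close.

```bash
python3 d.py 0.508 -0.2227 0.131 14.5
python3 -m pendant '[1,0.03,0.006,0.006,0,0,0, 1,0.03,0.006,0.006,0,0,0, 1,0.03,0.006,0.006,0,0,0]' 40
python3 -m pendant '[0,0,0,0,0,0,0, 0,0,0,0,0,0,0, 0,0,0,0,0,0,0, 0,0,0,0,0,0,0, 0,0,0,0,0,0,0, 0,0,0,0,0,0,0, 0,0,0,0,0,0,0, 0,0,0,0,0,0,0, 0,0,0,0,0,0,0, 0,0,0,0,0,0,0]' 40
python3 d.py 0.508 -0.2227 0.131 14.5
```

```text
t 5.0 pos [ 0.5077 -0.2274  0.1322] F [-0.15  0.83  0.24] open 0.996
shift [0.0298 0.0097 0.0078] turn [ 0.001   0.0007 -0.    ]
clock: 5.3
tool_pos: [0.5069, -0.2223, 0.1304]
eef_rot: [0.612, 0.791, 0.0, 0.0]
contact_force: [-0.5, 0.5, -0.2]
opening: 0.997
finger_force: 0.0
clock: 6.3
tool_pos: [0.5073, -0.2226, 0.1303]
eef_rot: [0.612, 0.791, 0.0, 0.0]
contact_force: [1.7, 1.1, 1.0]
opening: 0.496
finger_force: 40.0
t 6.3 pos [ 0.5073 -0.2226  0.1303] F [1.68 1.15 0.99] open 0.496
shift [-0.0017  0.0045 -0.0044] turn [ 0.0006  0.0002 -0.    ]
```

```bash
python3 -m pendant '[0,0,0,-0.04,0,0,0, 0,0,0,-0.09,0,0,0, 0,0,0,-0.097,0,0,0, 0,0,0,-0.097,0,0,0, 0,0,0,-0.097,0,0,0]' 40
python3 -m pendant '[0,0,-0.1,0,0,0,0, 0,0,-0.2,0,0,0,0, 0,0,-0.3,0,0,0,0, 0,0,-0.4,0,0,0,0, 0,0,-0.52,0,0,0,0, 0,0,-0.52,0,0,0,0, 0,0,-0.52,0,0,0,0]' 40
python3 -c "
from h import *
t,s=load(0)
print(onz(t,(338,237),.128),onz(t,(292,165),.04),onz(t,(290,225),.04))"
```

```text
clock: 6.8
tool_pos: [0.5065, -0.2226, 0.1447]
eef_rot: [0.612, 0.791, -0.0, -0.0]
contact_force: [0.5, 0.5, -3.4]
opening: 0.494
finger_force: 40.0
clock: 7.5
tool_pos: [0.4319, -0.2422, 0.1448]
eef_rot: [0.612, 0.79, 0.0, 0.0]
contact_force: [0.4, 0.4, -3.3]
opening: 0.497
finger_force: 40.0
[ 0.34255848 -0.17970412  0.128     ] [ 0.55951097 -0.07639993  0.04      ] [ 0.38451127 -0.06603928  0.04      ]
```

```bash
python3 -m pendant '[0,0,0,-0.2,0,0,0, 0,0,0,-0.4,0,0,0, 0,0,0,-0.6,0,0,0, 0,0,0,-0.67,0,0,0, 0,0,0,-0.67,0,0,0]' 40 >/dev/null
python3 -m pendant '[0,0.2,0.1,0,0,0,0, 0,0.4,0.25,0,0,0,0, 0,0.7,0.4,0,0,0,0, 0,0.95,0.55,0,0,0,0, 0,0.95,0.55,0,0,0,0, 0,0.95,0.55,0,0,0,0]' 40 >/dev/null
python3 -m pendant '[0,0.2,0.1,0,0,0,0.03, 0,0.4,0.25,0,0,0,0.06, 0,0.7,0.4,0,0,0,0.085, 0,0.95,0.55,0,0,0,0.085, 0,0.95,0.55,0,0,0,0.085, 0,0.95,0.55,0,0,0,0.085, 0,0.95,0.55,0,0,0,0.085]' 40
python3 d.py 0.5235 0.0852 0.19 6.87
```

```text
clock: 9.3
tool_pos: [0.5191, 0.0722, 0.2445]
eef_rot: [0.665, 0.747, -0.001, -0.0]
contact_force: [-0.5, -0.4, -2.2]
opening: 0.489
finger_force: 40.0
t 9.3 pos [0.5191 0.0722 0.2445] F [-0.47 -0.4  -2.25] open 0.489
shift [0.0837 0.04   0.3632] turn [-0.0014  0.0012 -0.0026]
```

```bash
python3 -m pendant '[0,0.08,0.04,0.1,0,0,-0.002, 0,0.08,0.04,0.25,0,0,-0.002, 0,0.08,0.04,0.36,0,0,-0.002, 0,0.08,0.04,0.36,0,0,-0.002, 0,0.08,0.04,0.36,0,0,-0.002, 0,0.08,0.04,0.36,0,0,-0.002]' 40
python3 d.py 0.5235 0.0852 0.18 6.87
python3 - <<'E'
from plant import r
import cv2,pickle
from h import *
from scipy.spatial.transform import Rotation as R
I=[]
for n in("top","side"):
    s=r.snapshot(n); pickle.dump(s,open(f"{n}2.pkl","wb")); I.append(s)
st=r.get_state(); o=st["tool_pos"]; a=np.radians(6.87); M=np.array([[np.cos(a),-np.sin(a)],[np.sin(a),np.cos(a)]])
i=I[1]; im=cv2.resize(i["img"],None,fx=6,fy=6,interpolation=2)
def poly(hx,hy,c,z,col):
    p=np.array([proj(i,[*(M@[u*hx,v*hy]+c),z]) for u,v in((-1,-1),(1,-1),(1,1),(-1,1))])
    cv2.polylines(im,[((p+.5)*6).astype(int)],True,col,1)
poly(.038,.044,np.array([.5235,.0852]),.075,(255,0,0))
poly(.026,.032,o[:2],o[2]-.0953,(0,0,255))
im=im[840:1440,1200:2000]
cv2.imwrite("pics/side2.png",im[:,:,::-1])
E
```

```text
clock: 9.9
tool_pos: [0.5249, 0.0876, 0.1918]
eef_rot: [0.663, 0.749, 0.001, 0.0]
contact_force: [-0.4, 0.3, -3.4]
opening: 0.491
finger_force: 40.0
t 9.9 pos [0.5249 0.0876 0.1918] F [-0.43  0.27 -3.45] open 0.491
shift [-0.0144 -0.0115  0.0788] turn [ 0.0009 -0.0001  0.0012]
```

View pics/side2.png

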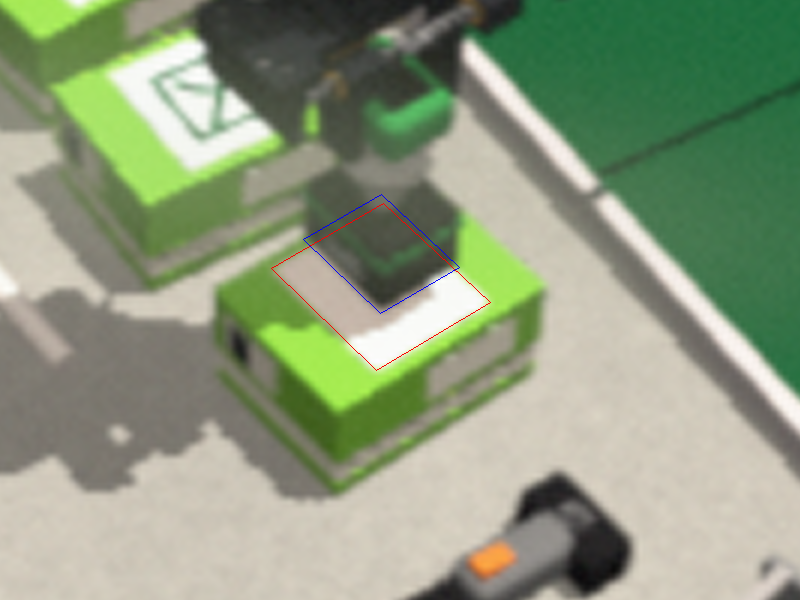

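The side picture shows the skirt (lower corner at crop (380,303)) hovering over the panel (lower corner at (378,370)), about square to it. I'll centre it and descend to about 3 mm above before checking the margins.

```bash
python3 -m pendant '[0,-0.014,-0.011,0.04,0,0,0, 0,-0.014,-0.011,0.08,0,0,0, 0,-0.014,-0.011,0.11,0,0,0, 0,-0.014,-0.011,0.12,0,0,0, 0,-0.014,-0.011,0.12,0,0,0, 0,-0.014,-0.011,0.12,0,0,0]' 40
python3 d.py 0.5235 0.0852 0.17 6.87
python3 - <<'E'
from plant import r
import cv2,pickle
from h import *
I=[]
for n in("top","side"):
    s=r.snapshot(n); pickle.dump(s,open(f"{n}3.pkl","wb")); I.append(s)
st=r.get_state(); o=st["tool_pos"]; a=np.radians(6.87); M=np.array([[np.cos(a),-np.sin(a)],[np.sin(a),np.cos(a)]])
out=[]
for i,(x0,y0) in zip(I,((205,143),(225,148))):
    k=8 if i is I[0] else 7
    im=cv2.resize(i["img"],None,fx=k,fy=k,interpolation=2)
    def poly(hx,hy,c,z,col):
        p=np.array([proj(i,[*(M@[u*hx,v*hy]+c),z]) for u,v in((-1,-1),(1,-1),(1,1),(-1,1))])
        cv2.polylines(im,[((p+.5)*k).astype(int)],True,col,1)
    poly(.038,.044,np.array([.5235,.0852]),.075,(255,0,0))
    poly(.026,.032,o[:2],o[2]-.0953,(0,0,255))
    out.append(im[y0*k:y0*k+480,x0*k:x0*k+(350 if k==8 else 450)])
cv2.imwrite("pics/s3.png",np.hstack(out)[:,:,::-1])
E
```

```text
clock: 10.6
tool_pos: [0.523, 0.0855, 0.1733]
eef_rot: [0.662, 0.749, 0.0, -0.0]
contact_force: [-0.3, -0.5, -2.6]
opening: 0.493
finger_force: 40.0
t 10.6 pos [0.523  0.0855 0.1733] F [-0.32 -0.5  -2.63] open 0.493
shift [-0.0023  0.0032  0.022 ] turn [ 0.0001 -0.0001  0.0017]
```

View pics/s3.png

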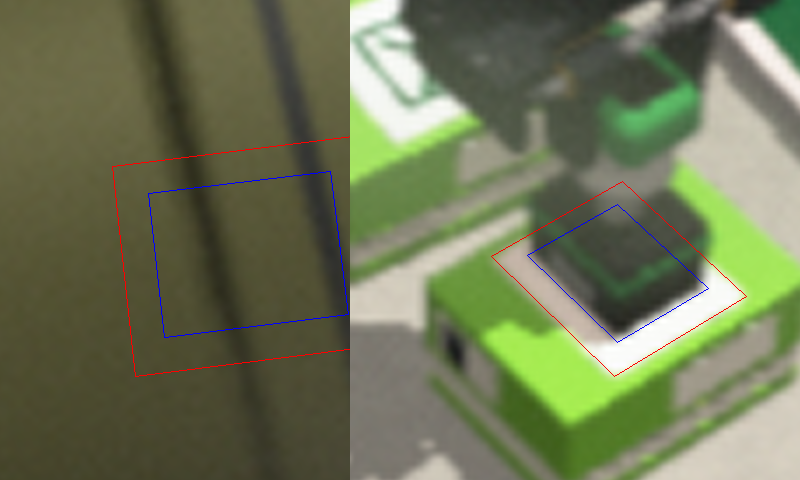

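```bash
cat > e.py <<'E'
import sys
from h import *
i=pickle.load(open(sys.argv[1],"rb")); zs=float(sys.argv[2])
a=np.radians(6.87); M=np.array([[np.cos(a),-np.sin(a)],[np.sin(a),np.cos(a)]]); c=np.array([.5235,.0852])
g=i["img"].astype(np.float32)
for name,f in(("-x",lambda d,w:(-d,w)),("-y",lambda d,w:(w,-d))):
    for w in (-.012,-.006,0,.006,.012):
        for lab,z,lo in(("skirt",zs,(.016,.036)),("panel",.075,(.030,.055))):
            d=np.arange(lo[0],lo[1],.0005)
            p=np.array([proj(i,[*(M@np.array(f(q,w))+c),z]) for q in d],np.float32)
            v=cv2.remap(g,p[:,0],p[:,1],1)[:,0]
            v=v[:,2] if lab=="panel" else v.mean(1)
            gr=np.gradient(cv2.GaussianBlur(v.reshape(1,-1),(0,0),2)[0]); gr=gr if lab=="skirt" else -gr
            k=np.argmax(gr); print(name,w,lab,round(d[k]*1000,1),round(float(gr[k]),1),end=" | ")
        print()
E
python3 e.py side3.pkl 0.078
```

```text
-x -0.012 skirt 25.0 9.0 | -x -0.012 panel 40.0 6.2 | 
-x -0.006 skirt 25.0 8.0 | -x -0.006 panel 38.5 7.1 | 
-x 0 skirt 25.5 7.6 | -x 0 panel 38.5 7.3 | 
-x 0.006 skirt 25.0 7.3 | -x 0.006 panel 39.0 7.2 | 
-x 0.012 skirt 25.5 6.8 | -x 0.012 panel 39.5 7.3 | 
-y -0.012 skirt 28.5 16.1 | -y -0.012 panel 45.5 12.1 | 
-y -0.006 skirt 29.5 13.9 | -y -0.006 panel 45.0 11.7 | 
-y 0 skirt 30.0 13.6 | -y 0 panel 45.0 11.1 | 
-y 0.006 skirt 29.5 14.0 | -y 0.006 panel 45.0 10.5 | 
-y 0.012 skirt 29.5 14.4 | -y 0.012 panel 45.5 10.7 |
```

```bash
for k in 1; do python3 -m pendant '[0,0,0,0.01,0,0,0, 0,0,0,0.01,0,0,0, 0,0,0,0.01,0,0,0]' 40 | egrep 'pos|force'
python3 -m pendant '[0,0,0,0.007,0,0,0, 0,0,0,0.007,0,0,0, 0,0,0,0.007,0,0,0]' 40 | egrep 'pos|contact'
python3 -m pendant '[0,0,0,0.007,0,0,0, 0,0,0,0.007,0,0,0, 0,0,0,0.007,0,0,0]' 40 | egrep 'pos|contact'; done
python3 - <<'E'
from plant import r
import pickle
pickle.dump(r.snapshot("side"),open("side4.pkl","wb"))
E
python3 e.py side4.pkl 0.075
```

```text
tool_pos: [0.5229, 0.0854, 0.1718]
contact_force: [0.3, -0.8, -2.8]
finger_force: 40.0
tool_pos: [0.523, 0.0855, 0.1708]
contact_force: [0.4, 0.6, -2.0]
tool_pos: [0.5231, 0.0856, 0.17]
contact_force: [-1.3, 1.4, 1.1]
-x -0.012 skirt 24.5 9.0 | -x -0.012 panel 39.5 6.5 | 
-x -0.006 skirt 26.5 7.6 | -x -0.006 panel 38.5 7.1 | 
-x 0 skirt 26.5 7.1 | -x 0 panel 39.5 7.1 | 
-x 0.006 skirt 26.0 7.1 | -x 0.006 panel 40.0 7.4 | 
-x 0.012 skirt 26.0 6.8 | -x 0.012 panel 39.5 7.2 | 
-y -0.012 skirt 29.0 14.4 | -y -0.012 panel 45.5 11.9 | 
-y -0.006 skirt 29.0 15.2 | -y -0.006 panel 45.5 11.1 | 
-y 0 skirt 29.0 15.8 | -y 0 panel 46.0 11.1 | 
-y 0.006 skirt 29.5 13.8 | -y 0.006 panel 45.5 10.6 | 
-y 0.012 skirt 28.5 15.4 | -y 0.012 panel 46.0 10.3 |
```

```bash
python3 - <<'E'
from h import *
i=pickle.load(open("side4.pkl","rb"));k=14;x0,y0=238,163
im=cv2.resize(i["img"][y0:y0+43,x0:x0+57],None,fx=k,fy=k,interpolation=2)
a=np.radians(6.87); M=np.array([[np.cos(a),-np.sin(a)],[np.sin(a),np.cos(a)]])
def poly(hx,hy,c,z,col):
    p=np.array([proj(i,[*(M@[u*hx,v*hy]+c),z]) for u,v in((-1,-1),(1,-1),(1,1),(-1,1))])
    cv2.polylines(im,[((p-[x0,y0]+.5)*k).astype(int)],True,col,1)
poly(.038,.044,np.array([.5235,.0852]),.075,(255,0,0))
for z in(.075,.120): poly(.026,.032,np.array([.5231,.0856]),z,(0,0,255))
cv2.imwrite("pics/s4.png",im[:,:,::-1])
E
```

```text
(no output)
```

View pics/s4.png

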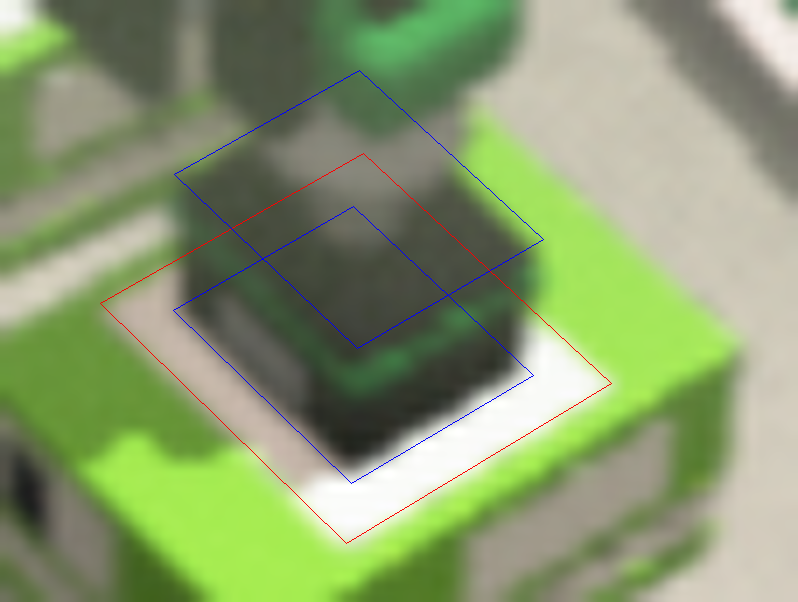

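The side crop shows the skirt's lower edges at crop (348,465) inside the panel (lower corner (345,545)). The top-of-skirt corners match the model, and contact came at the expected height. It stands centred and square to about 1–2 mm, so I'll press and watch the force.

```bash
python3 -m pendant '[0,0,0,0.01,0,0,0, 0,0,0,0.02,0,0,0, 0,0,0,0.03,0,0,0, 0,0,0,0.04,0,0,0, 0,0,0,0.04,0,0,0]' 40 | egrep 'pos|force'
python3 -m pendant '[0,0,0,0.01,0,0,0, 0,0,0,0.02,0,0,0, 0,0,0,0.03,0,0,0, 0,0,0,0.03,0,0,0]' 40 | egrep 'pos|force'
python3 -m pendant '[0,0,0,0.01,0,0,0, 0,0,0,0.02,0,0,0, 0,0,0,0.02,0,0,0, 0,0,0,0.02,0,0,0]' 40 | egrep 'pos|force'
```

```text
tool_pos: [0.5232, 0.0857, 0.1637]
contact_force: [0.4, 1.5, 5.0]
finger_force: 40.0
tool_pos: [0.5232, 0.0858, 0.1593]
contact_force: [-0.6, 2.0, 5.8]
finger_force: 40.0
tool_pos: [0.5233, 0.0859, 0.1566]
contact_force: [-0.1, 2.1, 7.7]
finger_force: 40.0
```

```bash
python3 -m pendant '[0,0,0,0.01,0,0,0, 0,0,0,0.02,0,0,0, 0,0,0,0.02,0,0,0]' 40 | egrep 'pos|contact'
python3 -m pendant '[0,0,0,0.01,0,0,0, 0,0,0,0.013,0,0,0, 0,0,0,0.013,0,0,0]' 40 | egrep 'pos|contact'
python3 -m pendant '[0,0,0,0.01,0,0,0, 0,0,0,0.013,0,0,0, 0,0,0,0.013,0,0,0]' 40 | egrep 'pos|contact'
```

```text
tool_pos: [0.5233, 0.086, 0.1536]
contact_force: [-0.8, 2.0, 9.1]
tool_pos: [0.5233, 0.0861, 0.1518]
contact_force: [-0.2, 2.7, 9.3]
tool_pos: [0.5234, 0.0862, 0.1501]
contact_force: [-0.5, 2.7, 12.5]
```

```bash
python3 -m pendant '[0,0,0,0.007,0,0,0, 0,0,0,0.007,0,0,0, 0,0,0,0.007,0,0,0]' 40 | egrep 'pos|contact'
python3 -m pendant '[0,0,0,0.007,0,0,0, 0,0,0,0.007,0,0,0, 0,0,0,0.007,0,0,0]' 40 | egrep 'pos|contact'
```

```text
tool_pos: [0.5234, 0.0864, 0.1494]
contact_force: [-1.7, 2.9, 14.1]
tool_pos: [0.5234, 0.0865, 0.1486]
contact_force: [-0.9, 3.0, 17.3]
```

The slope has gone from about 0.5 to about 3 N/mm, so the plunger is at its stop at about 17 N. I'll hold there, then lift off.

```bash
python3 -m pendant '[0,0,0,0.002,0,0,0, 0,0,0,0.002,0,0,0, 0,0,0,0.002,0,0,0, 0,0,0,0.002,0,0,0, 0,0,0,0.002,0,0,0, 0,0,0,0.002,0,0,0, 0,0,0,0.002,0,0,0, 0,0,0,0.002,0,0,0, 0,0,0,0.002,0,0,0, 0,0,0,0.002,0,0,0]' 40 | egrep 'clock|pos|contact|open'
python3 -m pendant '[0,0,0,-0.03,0,0,0, 0,0,0,-0.06,0,0,0, 0,0,0,-0.09,0,0,0, 0,0,0,-0.12,0,0,0, 0,0,0,-0.15,0,0,0, 0,0,0,-0.18,0,0,0, 0,0,0,-0.25,0,0,0, 0,0,0,-0.4,0,0,0, 0,0,0,-0.62,0,0,0, 0,0,0,-0.62,0,0,0, 0,0,0,-0.62,0,0,0]' 40 | egrep 'clock|pos|contact|open'
python3 d.py 0.432 -0.2422 0.24 14.5
```

```text
clock: 15.45
tool_pos: [0.5234, 0.0865, 0.1484]
contact_force: [-2.0, 3.3, 17.7]
opening: 0.494
clock: 16.55
tool_pos: [0.5226, 0.085, 0.24]
contact_force: [-0.1, 0.4, -3.2]
opening: 0.492
t 16.55 pos [0.5226 0.085  0.24  ] F [-0.11  0.4  -3.22] open 0.492
shift [-2.0914e+00 -8.6500e-01  6.0000e-04] turn [-0.0001  0.0002 -0.0834]
```

```bash
python3 -m pendant '[0,-0.2,-0.1,0,0,0,0, 0,-0.5,-0.2,0,0,0,0, 0,-0.8,-0.35,0,0,0,0, 0,-1,-0.43,0,0,0,0, 0,-1,-0.43,0,0,0,0, 0,-1,-0.43,0,0,0,0]' 40 >/dev/null
python3 -m pendant '[0,-0.2,-0.1,0,0,0,-0.03, 0,-0.5,-0.2,0,0,0,-0.06, 0,-0.8,-0.35,0,0,0,-0.083, 0,-1,-0.43,0,0,0,-0.083, 0,-1,-0.43,0,0,0,-0.083, 0,-1,-0.43,0,0,0,-0.083, 0,-1,-0.43,0,0,0,-0.083]' 40 >/dev/null
python3 - <<'E'
from plant import r
import pickle,cv2
from h import *
out=[]
for n in("top","side"):
    s=r.snapshot(n);pickle.dump(s,open(n+"5.pkl","wb"))
    out.append(cv2.resize(s["img"][130:220,195:275] if n=="top" else s["img"][155:235,220:300],(400,400),interpolation=2))
cv2.imwrite("pics/s5.png",np.hstack(out)[:,:,::-1])
E
python3 d.py 0.432 -0.2422 0.1447 14.5
```

```text
t 17.95 pos [ 0.4323 -0.226   0.2396] F [ 0.6   0.87 -3.5 ] open 0.495
shift [-0.1048 -0.0293  0.6326] turn [ 0.0001 -0.0008  0.0023]
```

View pics/s5.png

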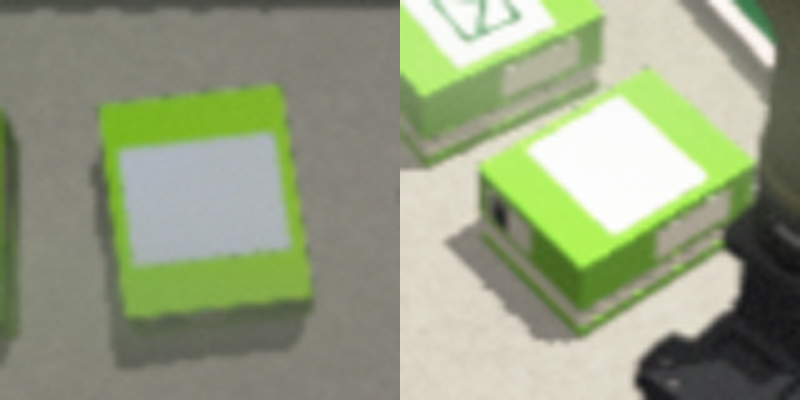

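The panel is clean in both pictures (centre (205,200) left, (618,165) right), so no print registered, although the force passed the 11 N spring end. With my low grasp, the fingertips sit 95 mm up and meet the hanging flange (78 mm) at about 17.3 mm of stroke, just short of the stop. I'll return to the same spot, regrip 8 mm higher while the stamp stands there, and press again.

```bash
python3 -m pendant '[0,0.2,0.1,0,0,0,0, 0,0.5,0.2,0,0,0,0, 0,0.8,0.35,0,0,0,0, 0,1,0.43,0,0,0,0, 0,1,0.43,0,0,0,0, 0,1,0.43,0,0,0,0]' 40 >/dev/null
python3 -m pendant '[0,0.2,0.1,0,0,0,0.03, 0,0.5,0.2,0,0,0,0.06, 0,0.8,0.35,0,0,0,0.083, 0,1,0.43,0,0,0,0.083, 0,1,0.43,0,0,0,0.083, 0,1,0.43,0,0,0,0.083, 0,1,0.43,0,0,0,0.083, 0,1,0.43,0,0,0,0.083, 0,1,0.43,0,0,0,0.083]' 40 >/dev/null
python3 d.py 0.523 0.0850 0.180 6.87
```

```text
t 19.45 pos [0.4813 0.0931 0.24  ] F [ 0.05 -0.02 -3.66] open 0.489
shift [-0.0867  0.2693  0.3997] turn [-0.0001  0.0003 -0.    ]
```

```bash
python3 -m pendant '[0,-0.04,0.13,0,0,0,0, 0,-0.087,0.269,0,0,0,0, 0,-0.087,0.269,0.1,0,0,0, 0,-0.087,0.269,0.2,0,0,0, 0,-0.087,0.269,0.3,0,0,0, 0,-0.087,0.269,0.4,0,0,0, 0,-0.087,0.269,0.4,0,0,0, 0,-0.087,0.269,0.4,0,0,0, 0,-0.087,0.269,0.4,0,0,0]' 40 >/dev/null
python3 d.py 0.523 0.0850 0.173 6.87
```

```text
t 20.35 pos [0.5236 0.0864 0.1807] F [ 0.51  0.15 -3.  ] open 0.496
shift [-0.0089 -0.0055  0.0514] turn [ 0.001  -0.0001  0.0013]
```

```bash
python3 -m pendant '[0,-0.009,-0.005,0.02,0,0,0, 0,-0.009,-0.005,0.05,0,0,0, 0,-0.009,-0.005,0.05,0,0,0, 0,-0.009,-0.005,0.05,0,0,0]' 40 >/dev/null
python3 d.py 0.523 0.0850 0.17 6.87
```

```text
t 20.75 pos [0.5223 0.0852 0.1723] F [-0.44 -0.46 -2.56] open 0.491
shift [-0.0018  0.0045  0.0154] turn [-0.0002 -0.      0.0017]
```

```bash
python3 -m pendant '[0,-0.001,0.003,0.01,0,0,0, 0,-0.001,0.003,0.016,0,0,0, 0,-0.001,0.003,0.016,0,0,0, 0,-0.001,0.003,0.016,0,0,0]' 40 |egrep 'pos|contact'
python3 -m pendant '[0.7,0,0,0,0,0,0, 0.7,0,0,0,0,0,0, 0.7,0,0,0,0,0,0, 0.7,0,0,0,0,0,0, 0.7,0,0,-0.03,0,0,0, 0.7,0,0,-0.053,0,0,0, 0.7,0,0,-0.053,0,0,0, 0.7,0,0,-0.053,0,0,0]' 40 
python3 -m pendant '[0,0,0,0,0,0,0, 0,0,0,0,0,0,0, 0,0,0,0,0,0,0, 0,0,0,0,0,0,0, 0,0,0,0,0,0,0, 0,0,0,0,0,0,0, 0,0,0,0,0,0,0]' 40
```

```text
tool_pos: [0.5231, 0.0853, 0.1703]
contact_force: [0.6, 0.7, 0.1]
clock: 21.95
tool_pos: [0.523, 0.0851, 0.1782]
eef_rot: [0.662, 0.749, 0.0, 0.0]
contact_force: [-0.7, 0.6, -0.4]
opening: 0.698
finger_force: 0.0
clock: 22.65
tool_pos: [0.523, 0.0851, 0.178]
eef_rot: [0.663, 0.749, 0.0, 0.0]
contact_force: [1.0, 0.2, 0.5]
opening: 0.496
finger_force: 40.0
```

```bash
python3 -m pendant '[0,0,0,0.012,0,0,0, 0,0,0,0.024,0,0,0, 0,0,0,0.036,0,0,0, 0,0,0,0.048,0,0,0, 0,0,0,0.06,0,0,0, 0,0,0,0.072,0,0,0, 0,0,0,0.084,0,0,0, 0,0,0,0.096,0,0,0, 0,0,0,0.108,0,0,0, 0,0,0,0.108,0,0,0, 0,0,0,0.108,0,0,0]' 40 | egrep 'pos|contact'
python3 -m pendant '[0,0,0,0.01,0,0,0, 0,0,0,0.015,0,0,0, 0,0,0,0.015,0,0,0]' 40 | egrep 'pos|contact'
python3 -m pendant '[0,0,0,0.01,0,0,0, 0,0,0,0.01,0,0,0, 0,0,0,0.01,0,0,0]' 40 | egrep 'pos|contact'
python3 -m pendant '[0,0,0,0.01,0,0,0, 0,0,0,0.01,0,0,0, 0,0,0,0.01,0,0,0]' 40 | egrep 'pos|contact'
```

```text
tool_pos: [0.5234, 0.0852, 0.1622]
contact_force: [-0.2, -0.6, 8.2]
tool_pos: [0.5234, 0.0852, 0.16]
contact_force: [0.9, 0.1, 9.2]
tool_pos: [0.5234, 0.0851, 0.1587]
contact_force: [-0.4, 0.0, 9.3]
tool_pos: [0.5234, 0.0851, 0.1573]
contact_force: [-0.2, 0.1, 10.6]
```

```bash
python3 -m pendant '[0,0,0,0.007,0,0,0, 0,0,0,0.007,0,0,0, 0,0,0,0.007,0,0,0]' 40 | egrep 'pos|contact'
python3 -m pendant '[0,0,0,0.007,0,0,0, 0,0,0,0.007,0,0,0, 0,0,0,0.007,0,0,0]' 40 | egrep 'pos|contact'
python3 -m pendant '[0,0,0,0.005,0,0,0, 0,0,0,0.005,0,0,0, 0,0,0,0.005,0,0,0]' 40 | egrep 'pos|contact'
```

```text
tool_pos: [0.5235, 0.0852, 0.1565]
contact_force: [-0.1, 0.2, 13.4]
tool_pos: [0.5236, 0.0852, 0.1558]
contact_force: [-0.7, 0.6, 16.9]
tool_pos: [0.5236, 0.0851, 0.1553]
contact_force: [-1.3, -0.8, 18.3]
```

Now the true end stop is felt, with 18 N on the tool and about 21 N on the lid. I'll hold, then lift.

```bash
python3 -m pendant '[0,0,0,0.003,0,0,0, 0,0,0,0.003,0,0,0, 0,0,0,0.003,0,0,0, 0,0,0,0.003,0,0,0, 0,0,0,0.003,0,0,0, 0,0,0,0.003,0,0,0, 0,0,0,0.003,0,0,0, 0,0,0,0.003,0,0,0, 0,0,0,0.003,0,0,0, 0,0,0,0.003,0,0,0]' 40 | egrep 'clock|pos|contact|open'
python3 -m pendant '[0,0,0,-0.03,0,0,0, 0,0,0,-0.06,0,0,0, 0,0,0,-0.09,0,0,0, 0,0,0,-0.12,0,0,0, 0,0,0,-0.15,0,0,0, 0,0,0,-0.18,0,0,0, 0,0,0,-0.25,0,0,0, 0,0,0,-0.4,0,0,0, 0,0,0,-0.62,0,0,0, 0,0,0,-0.62,0,0,0, 0,0,0,-0.62,0,0,0]' 40 | egrep 'clock|pos|contact|open'
python3 -m pendant '[0,-0.2,-0.1,0,0,0,0, 0,-0.5,-0.2,0,0,0,0, 0,-0.8,-0.35,0,0,0,0, 0,-1,-0.43,0,0,0,0, 0,-1,-0.43,0,0,0,0, 0,-1,-0.43,0,0,0,0]' 40 >/dev/null
python3 -m pendant '[0,-0.2,-0.1,0,0,0,-0.03, 0,-0.5,-0.2,0,0,0,-0.06, 0,-0.8,-0.35,0,0,0,-0.083, 0,-1,-0.43,0,0,0,-0.083, 0,-1,-0.43,0,0,0,-0.083, 0,-1,-0.43,0,0,0,-0.083, 0,-1,-0.43,0,0,0,-0.083]' 40 >/dev/null
python3 - <<'E'
from plant import r
import pickle,cv2
from h import *
out=[]
for n in("top","side"):
    s=r.snapshot(n);pickle.dump(s,open(n+"5.pkl","wb"))
    out.append(cv2.resize(s["img"][130:220,195:275] if n=="top" else s["img"][155:235,220:300],(400,400),interpolation=2))
cv2.imwrite("pics/s6.png",np.hstack(out)[:,:,::-1])
E
python3 d.py 0.432 -0.2422 0.1525 14.5
```

```text
clock: 26.55
tool_pos: [0.5236, 0.0851, 0.155]
contact_force: [-0.8, -0.0, 20.3]
opening: 0.491
clock: 27.65
tool_pos: [0.5223, 0.085, 0.2461]
contact_force: [-0.8, 0.6, -3.8]
opening: 0.496
t 29.05 pos [ 0.4323 -0.2263  0.2459] F [-0.15  0.18 -3.1 ] open 0.496
shift [-0.1028 -0.0288  0.6226] turn [ 0.0001 -0.0008  0.0023]
```

View pics/s6.png

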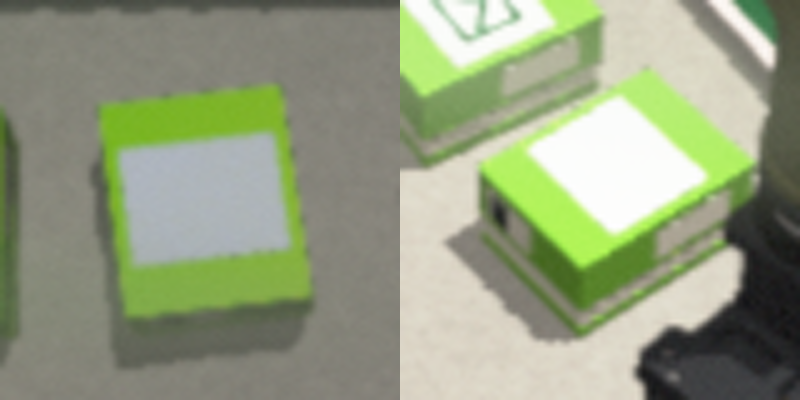

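The panel still looks plain, so the scene doesn't draw a print. But the second press did reach the real end stop: fingertips clear of the flange, 20 N, a stiff rise. The box hasn't moved. Back to the fork.

```bash
python3 -m pendant '[0,-0.103,-0.029,0,0,0,0.002, 0,-0.103,-0.029,0.15,0,0,0.002, 0,-0.103,-0.029,0.3,0,0,0.002, 0,-0.103,-0.029,0.45,0,0,0.002, 0,-0.103,-0.029,0.55,0,0,0.002, 0,-0.103,-0.029,0.623,0,0,0.002, 0,-0.103,-0.029,0.623,0,0,0.002, 0,-0.103,-0.029,0.623,0,0,0.002, 0,-0.103,-0.029,0.623,0,0,0.002]' 40 >/dev/null
python3 d.py 0.5073 -0.2226 0.1525 14.5
```

```text
t 29.95 pos [ 0.4319 -0.2446  0.1535] F [-1.11  0.74 -2.2 ] open 0.498
shift [0.0175 0.5233 0.0075] turn [ 0.0009  0.0007 -0.0019]
```

```bash
python3 -m pendant '[0,0.015,0,0.006,0,0,-0.001, 0,0.015,0,0.006,0,0,-0.001, 0,0.015,0,0.006,0,0,-0.001]' 40 >/dev/null
python3 d.py 0.5073 -0.2226 0.1525 14.5
```

```text
t 30.25 pos [ 0.4307 -0.2423  0.1521] F [ 0.47 -0.49 -3.49] open 0.498
shift [ 0.      0.5273 -0.0023] turn [ 0.0003  0.0001 -0.001 ]
```

```bash
python3 -m pendant '[0,0,0.08,0,0,0,0, 0,0,0.16,0,0,0,0, 0,0,0.24,0,0,0,0, 0,0,0.32,0,0,0,0, 0,0,0.4,0,0,0,0, 0,0,0.47,0,0,0,0, 0,0,0.522,0,0,0,0, 0,0,0.522,0,0,0,0, 0,0,0.522,0,0,0,0, 0,0,0.522,0,0,0,0]' 40 >/dev/null
python3 d.py 0.5073 -0.2226 0.1385 14.5
```

```text
t 31.25 pos [ 0.5056 -0.2232  0.1517] F [-0.03 -0.22 -2.86] open 0.494
shift [0.0009 0.0123 0.0883] turn [-0.0007 -0.0002 -0.0016]
```

```bash
python3 -m pendant '[0,0,0.01,0,0,0,0, 0,0,0.01,0.03,0,0,0, 0,0,0.01,0.06,0,0,0, 0,0,0.01,0.08,0,0,0, 0,0,0.01,0.08,0,0,0, 0,0,0.01,0.08,0,0,0]' 40 >/dev/null
python3 d.py 0.5073 -0.2226 0.1380 14.5
python3 -m pendant '[0,0,0,0.006,0,0,0, 0,0,0,0.01,0,0,0, 0,0,0,0.01,0,0,0, 0,0,0,0.01,0,0,0]' 40 |egrep 'pos|contact'
```

```text
t 31.85 pos [ 0.5078 -0.2225  0.1397] F [-0.21  0.37 -3.23] open 0.496
shift [-0.0001 -0.0035  0.0111] turn [-0.0002 -0.0001 -0.0012]
tool_pos: [0.508, -0.2225, 0.1385]
contact_force: [0.4, 0.1, -1.3]
```

```bash
python3 -m pendant '[0,0,0,0.005,0,0,0, 0,0,0,0.005,0,0,0, 0,0,0,0.005,0,0,0]' 40 |egrep 'pos|contact'
python3 -m pendant '[0.6,0,0,0,0,0,0, 0.8,0,0,0,0,0,0, 1,0,0,0,0,0,0, 1,0,0,0,0,0,0, 1,0,0,0,0,0,0, 1,0,0,0,0,0,0, 1,0,0,0,0,0,0]' 40 
python3 -m pendant '[1,0,0,-0.1,0,0,0, 1,0,0,-0.3,0,0,0, 1,0,0,-0.6,0,0,0, 1,0,0,-0.9,0,0,0, 1,0,0,-0.9,0,0,0]' >/dev/null
python3 -m pendant '[1,0.3,0,-0.2,0,0,0, 1,0.6,0,-0.2,0,0,0, 1,1,0,-0.2,0,0,0, 1,1,0,-0.2,0,0,0, 1,1,0,-0.2,0,0,0]' >/dev/null
python3 -m pendant '[1,0.3,0,0,0,0,0, 1,0.6,0,0,0,0,0, 1,1,0,0,0,0,0, 1,1,0,0,0,0,0, 1,1,0,0,0,0,0]'
python3 -m pendant '[1,0.3,0,0,0,0,0, 1,0.6,0,0,0,0,0, 1,1,0,0,0,0,0, 1,1,0,0,0,0,0, 1,1,0,0,0,0,0, 1,1,0,0,0,0,0, 1,1,0,0,0,0,0]'|head -2
python3 - <<'E'
from plant import r
import pickle,cv2
from h import *
out=[]
for n in("top","side"):
    s=r.snapshot(n);pickle.dump(s,open(n+"6.pkl","wb"))
    out.append(cv2.resize(s["img"][130:220,320:410] if n=="top" else s["img"][215:315,290:390],(400,400),interpolation=2))
cv2.imwrite("pics/s7.png",np.hstack(out)[:,:,::-1])
E
sed 's/load(0)/load(6)/' m.py > m6.py; python3 m6.py
```

```text
tool_pos: [0.5081, -0.2225, 0.1379]
contact_force: [-0.5, 0.2, 2.3]
clock: 33.25
tool_pos: [0.5079, -0.2225, 0.1376]
eef_rot: [0.613, 0.79, 0.0, -0.0]
contact_force: [0.0, 0.0, -0.0]
opening: 1.0
finger_force: 0.0
clock: 34.75
tool_pos: [0.4338, 0.0682, 0.3024]
eef_rot: [0.612, 0.791, -0.0, 0.0]
contact_force: [-0.5, -1.4, 0.5]
opening: 0.998
finger_force: 0.0
clock: 35.45
tool_pos: [0.3972, 0.2105, 0.3025]
g (array([353.36153846, 170.67692308]), 130) (array([320.33, 242.74]), 100) [ 0.50815141 -0.22063357  0.16096207] 0.00021928305207855498 [ 0.50748908 -0.22003675  0.163     ] [ 0.50721523 -0.22166334  0.163     ]
r (array([398.875     , 158.66346154]), 104) (array([358.01086957, 270.79347826]), 92) [ 0.53885616 -0.33907222  0.16148204] 9.830098565108646e-05 [ 0.53834196 -0.33843621  0.163     ] [ 0.5380805  -0.33966392  0.163     ]
panel (array([235.29151292, 174.44772448]), 813) (array([262.82261209, 187.34892788]), 513) [0.52415991 0.08642383 0.07189349] 9.760223200069777e-05
((523.5735473632812, 86.23504638671875), (75.46131896972656, 86.95470428466797), 7.131609916687012) [0.52329349 0.08623953 0.075     ]
((523.4812622070312, 85.26750946044922), (75.27068328857422, 87.94566345214844), 6.804131984710693) [0.52268669 0.08415074 0.075     ]
```

View pics/s7.png

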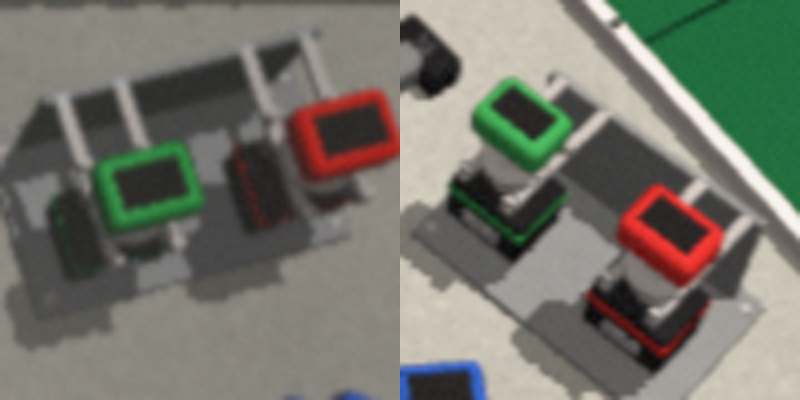

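The green stamp hangs level on its fork again (left crop (150,185), right crop (525,110)), within 2 mm of where it started. The red stamp and the box haven't moved, and the arm is clear, so I'll hand in.

```bash
python3 -c "
from plant import r
print(r.finish_job())"
```

```text
the job is handed in; nothing more can be done
None
```

I pressed the green stamp to its end stop on the blank box's panel (about 23 N on the lid) and hung it back on its fork, then handed in at about 35 s; no mark ever showed in the pictures, a first press stopped just short so I pressed twice on the same spot, and the print may sit 1–3 mm off centre.

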